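# Seat the heat spreader on the preheater and start it

## Robot

A 6-joint arm with a two-finger parallel gripper is mounted at the origin on the work surface. World frame = base frame: x ahead of the robot, y to its left, z up, the work surface at z = 0. Lengths are in m, angles in rad, forces in N, time in s.
With the tool pointing down it reaches from about 0.325 to 0.9 m from the base axis. Payload 6.1 kg.
Tool frame: the origin (TCP) lies midway between the tips of the shut fingers; the grasp point (between the pads) lies 19 mm behind it; z points along the fingers, y is the line along which they close (so a half turn about z gives the same grasp; the last joint's range is limited). The gripper opens to 85 mm and grips with 20 to 120 N. Pads are 22 mm wide; open, the fingers measure 114 mm over their backs; the gripper's body (76 mm by 85 mm) begins 54 mm behind the grasp point. The pads swing forward as they close: fully open they stand 13 mm farther back than shut.
Start: joints at [1.204, 0.22, 1.526, -0, 1.395, -0.126], TCP at [0.149, 0.607, 0.231] pointing down, gripper open.
Joint ranges: [-2.98, 2.98], [-0.91, 2.08], [0.09, 2.57], [-1.24, 4.39], [0.2, 2.65], [-2.68, 2.68]. Speed limits (rad/s): [2.57, 2.57, 3.01, 3.14, 3.14, 3.14].

## Interface

Orientations are given as [roll, pitch, yaw] about the fixed x, y, z axes, in that order (R = Rz(yaw) Ry(pitch) Rx(roll)).
In Python, from plant import movep, move_l, set_joints, gripper_to, hold, inverse_kinematics, observe, get_image, get_calibration, Unreachable, job_done gives the robot as it stands. Calls block until the motion is done:
- movep(position, orientation): joint-space move of the TCP to a pose.
- move_l(position, feed=0.15, rotation=None, max_force=None): straight line of the TCP; rotation=None keeps the orientation; feed is the mean speed in m/s. With max_force (N) it stops when the force on the tool has changed by that much, and returns True; else False.
- set_joints(angles): joint-space move.
- gripper_to(opening, f_grip=None): finger opening in m; f_grip is the grip in N (None keeps the last); returns when the fingers have stopped.
- hold(seconds).
- inverse_kinematics(position, orientation): joint angles nearest the present ones, or None.
- observe(): the state.
- get_image(name): name is "side" or "top" or "wrist"; returns (picture, depth): 384x512x3 uint8, red, green, blue; 384x512 float32, m along the optical axis (not along the pixel's ray), 0 where there is no reading.
- get_calibration(name): a dict with "intrinsics" (3x3 intrinsics, pixels), "world_from_camera" (4x4, takes a point from camera to world coordinates). Camera axes: x right, y down, z forward; pixel columns grow to the right and rows downward; lengths in m; the calibration is good to about 2 mm. A picture is of the moment at which its call begins: read the wrist's pose just before it. get_calibration takes no time and is no camera call; for the wrist camera it gives the pose at the moment of the call.
A pose or a line that the arm cannot do raises Unreachable and nothing moves.
- job_done(): hands the job in; it is judged then, once.
The state is a dict: "time_s": time; "q": joint angles; "joint_velocities": joint speeds; "joint_torque": joint torques, N m; "eef_pos": TCP position; "tcp_rot": TCP orientation; "ft_force": force on the tool from outside, world axes, zero at the start; "torque": the same for the moment, N m; "opening": finger opening in m; "grasp_force": force on a finger pad.
Only numpy, scipy, OpenCV 4.12 (cv2) and the standard library are available. Lean on these libraries where they do the work, as an engineer would, in place of code of your own. Each camera call takes 0.05 s, during which the arm holds its last target. There are 200 camera calls.

## Task

The round aluminium heat spreader lies off-centre on the preheater's hotplate and overhangs its edge. Take it by its knob and slide it, without lifting it, gently up against both prongs of the locating fork, so that it sits snug and square in the fork with no edge overhanging the hotplate; then let go of it, press the preheater's start button fully down and release it. Leave the jar, the circuit board and the small heat sink where they are.

Things in the scene. Friction and masses are not known exactly. Their poses are not given: they have to be found in the camera images.
- preheater: Bench preheater, fixed: grey box 250 (its x) by 190 (its y) mm, flat top 45 mm above the table. Origin: centre of its underside on the table; z up; its -x side carries the black control strip. Its round hotplate stands on it, open on all sides but the one towards the control strip, where a locating fork reaches over the rim.
- hotplate_centre (a point): Centre of the top face of the hotplate, a fixed round dark steel plate 120 mm across, 60 mm above the table, at preheater x +35 mm; axes as the preheater's (x away from the fork).
- disc: The loose heat spreader: aluminium disc 100 mm across, 8 mm thick, with a round black knob in the middle, about 0.2 kg (varies). Origin: centre of its underside; z up. Starts flat on the hotplate, 16 to 35 mm off its centre on the side away from the fork, overhanging. It slides on hotplate and fork with friction of about 0.3. It must stay down on the hotplate.
- knob_top (a point): Centre of the knob's top, 34 mm above the disc's underside. The knob is a cylinder 22 mm across that rises 26 mm from the disc's top face; grip it from above, fingertips a few mm clear of the disc.
- stop_base: Fixed clamp block (22 by 30 mm) at preheater x -52, y 0 mm, that holds the steel fork. Origin: centre of its underside, 45 mm above the table. The fork's two round prongs (6 mm thick, 5 mm above the hotplate, 75 mm apart, either side of the centre line) stop the disc. Rigid: both together bear at most 7 N from the disc; 2 to 4 N is snug.
- fork_middle (a point): Where the fork would seat the disc's centre if it stood mid-range. It has been slid along preheater x and clamped anywhere up to 8 mm either way, which this point does not show: find the fork by feel. Seated against both prongs the disc's centre lies on the preheater's y = 0 line, always with no overhang.
- start_top (a point): Centre of the top face of the start button, a grey round button 24 mm across in a black collar 40 mm across, on the preheater's control strip (preheater x -95, y -62 mm); at rest its top is 67 mm above the table.
- start (a joint): Travel of the start button in m: 0 out, 0.006 fully down (springs back; about 5 N at the bottom, 1.5 N to begin). Counts as pressed beyond 0.0045.
- heatsink: Small loose finned aluminium heat sink, 30 by 30 by 16 mm, standing on the preheater's control strip at its +y end; origin at the centre of its underside. Leave alone.
- jar: Loose glass jar with a brass-coloured lid, 60 mm across, 85 mm tall, on the table beside the preheater (its +y side); origin at the centre of its underside. Leave alone.
- board: Loose green circuit board 130 by 90 mm on four feet, about 20 mm tall with its white connector, on the table beside the preheater (its -y side); origin at the centre of its underside. Leave alone.
Mind the look-alikes: they are no part of the job. Of the things like the disc, leave any that is brown, green or yellow; of the rest the larger one is meant.

How it is judged:
On the way, in this order (a step that is already met when the one before it is completed fails the run):
1. the spreader rests snug in the fork, on its centre line, with no edge overhanging (horizontal distance between disc and hotplate_centre below 0.01 m and y of disc in the frame of hotplate_centre between -0.003 and 0.003 m and contact force between disc and stop_base above 1 N), for 0.1 s.
2. then the start button is pressed fully down, the spreader still in place and released (value of joint start above 0.0045 m and horizontal distance between disc and hotplate_centre below 0.01 m and y of disc in the frame of hotplate_centre between -0.003 and 0.003 m and contact force between the fingers and disc below 0.1 N), for 0.05 s.
At the end, for the whole second after the job is handed in: the spreader lies flat and still on the hotplate with no edge overhanging (its centre within 10 mm of the hotplate's centre) and on the fork's centre line (within 3 mm), and the start button, pressed after that, is out again (horizontal distance between disc and hotplate_centre below 0.01 m and y of disc in the frame of hotplate_centre between -0.003 and 0.003 m and z of disc in the frame of hotplate_centre below 0.002 m and angle between disc's own z axis and vertical below 0.03 rad and linear speed of disc below 0.01 m/s and value of joint start below 0.0015 m); the robot touches nothing.
It fails at once if the spreader pressed against the fork with more than 7 N (contact force between disc and stop_base above 7 N).
It fails at once if the spreader lifted off the hotplate (z of disc in the frame of hotplate_centre above 0.006 m).
It fails at once if the start button pressed while the spreader overhangs (value of joint start above 0.0045 m and horizontal distance between disc and hotplate_centre above 0.01 m).
It fails at once if the heat sink, the jar or the board moved more than 15 mm (distance of any of heatsink, jar, board from where it was at the start of the episode above 0.015 m).
It also fails if it takes over 64 s, if anything falls off the work surface, if the arm or the gripper's body presses on something with over 40 N, if the wrist force passes 120 N, or if a joint passes its speed limit or range.

## Working session

There is one attempt and no reset: what is moved stays moved. The work goes in short steps, each a Python script; the robot and the scene stay as the last script left them, time stands still between calls to the robot, and variables do not carry over. Pictures are saved under pics/ and viewed, at most 10 in all, crops included, and the job is handed in when it is done.

```bash
mkdir -p pics; python3 - <<'E'
from plant import *
import cv2,numpy as np
for n in("top","side"):
    im,d=get_image(n); cv2.imwrite(f"pics/{n}0.png",im[:,:,::-1]); np.save(f"pics/{n}0.npy",d)
    c=get_calibration(n); print(n,np.round(c["intrinsics"],1).tolist(),np.round(c["world_from_camera"],3).tolist())
o=observe();print(o["time_s"],o["tcp_rot"],o["ft_force"])
E
```

```text
top [[375.9, 0.0, 257.1], [0.0, 375.9, 187.5], [0.0, 0.0, 1.0]] [[0.01, -0.991, 0.136, 0.457], [-1.0, -0.009, 0.003, 0.038], [-0.002, -0.136, -0.991, 1.038], [0.0, 0.0, 0.0, 1.0]]
side [[400.4, 0.0, 260.5], [0.0, 400.4, 194.7], [0.0, 0.0, 1.0]] [[-0.972, -0.183, 0.149, 0.452], [-0.236, 0.711, -0.662, 0.585], [0.016, -0.679, -0.734, 0.683], [0.0, 0.0, 0.0, 1.0]]
0.1 [-3.13982033e+00 -2.24299381e-04  2.90083800e+00] [0.36846958 0.37817314 0.61510836]
```

View pics/top0.png

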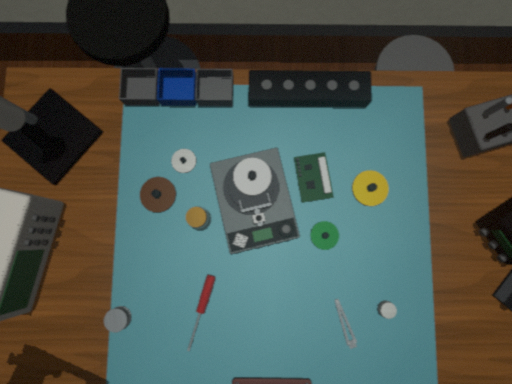

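View pics/side0.png

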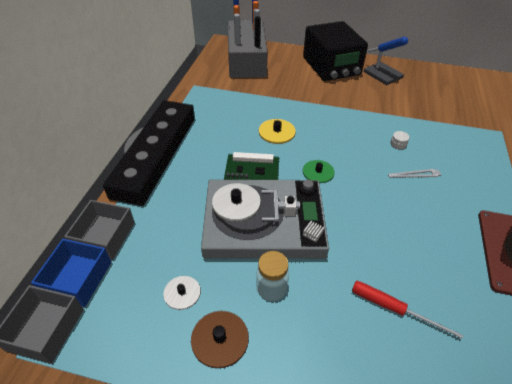

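Disc candidates in the top view:
- white disc on the hotplate (252,176)
- small white (183,160)
- brown (158,194)
- yellow (371,188)
- green (325,235)

The large white/aluminium one on the hotplate is the one described. Next I locate it and look from close by.

```bash
cat > h.py <<'E'
from plant import *
import cv2,numpy as np
def ray(c,u,v,z):
    K=c["intrinsics"];T=np.array(c["world_from_camera"])
    d=T[:3,:3]@np.linalg.solve(K,[u,v,1.]);o=T[:3,3]
    return (o+d*(z-o[2])/d[2])[:2]
def proj(c,p):
    T=np.linalg.inv(np.array(c["world_from_camera"]));q=np.array(c["intrinsics"])@(T[:3,:3]@np.array(p)+T[:3,3]);return q[:2]/q[2]
E
python3 - <<'E'
from h import *
c=get_calibration("top")
for n,u,v,z in [("disc",252,176,.068),("button",286,229,.067),("hs",240,240,.061),("clamp",259,216,.07),("c1",211,165,.045),("c2",277,149,.045),("c3",298,236,.045),("c4",230,252,.045)]: print(n,np.round(ray(c,u,v,z),3))
p=ray(c,254,198,.05)
b=ray(c,286,229,.067)
o=observe()
movep([p[0]-.06,p[1],.36],[np.pi,0,o["tcp_rot"][2]])
w=get_calibration("wrist");im,d=get_image("wrist")
cv2.imwrite("pics/w1.png",im[:,:,::-1]);np.save("pics/w1.npy",d);np.save("pics/w1c.npy",w,allow_pickle=True)
print(w,observe()["eef_pos"],observe()["time_s"])
E
```

```text
disc [0.62  0.055]
button [ 0.483 -0.034]
hs [0.454 0.084]
clamp [0.516 0.036]
c1 [0.653 0.166]
c2 [ 0.699 -0.012]
c3 [ 0.466 -0.067]
c4 [0.423 0.11 ]
{'intrinsics': array([[302.1882025 ,   0.        , 258.82580188],
       [  0.        , 302.1882025 , 194.15441909],
       [  0.        ,   0.        ,   1.        ]]), 'world_from_camera': array([[ 2.36055280e-01,  9.38409266e-01,  2.52321135e-01,
         4.40598176e-01],
       [ 9.71739591e-01, -2.27887440e-01, -6.15587600e-02,
         6.56631970e-02],
       [-2.66493216e-04,  2.59721707e-01, -9.65683470e-01,
         5.02513234e-01],
       [ 0.00000000e+00,  0.00000000e+00,  0.00000000e+00,
         1.00000000e+00]])} [0.50451295 0.04990291 0.35977671] 2.55
```

View pics/w1.png

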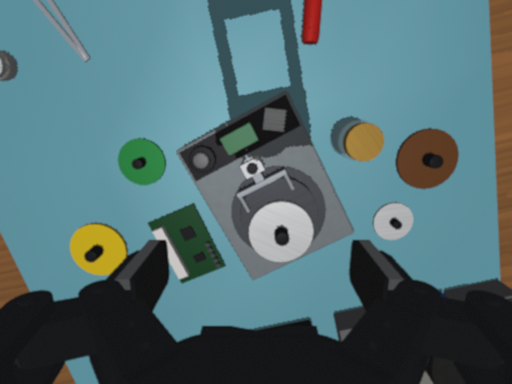

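The wrist view shows the chosen aluminium disc at (281,232), with the fork above it at (265,185). The button is at (203,160), the box corners at about (178,152), (289,93), (353,231) and (253,279). Next I fit these positions.

```bash
cat > fit.py <<'E'
from h import *
def fit(im,d,c):
    K=c["intrinsics"];T=np.array(c["world_from_camera"])
    v,u=np.mgrid[:384,:512];P=np.stack([(u-K[0,2])/K[0,0]*d,(v-K[1,2])/K[1,1]*d,d],-1)@T[:3,:3].T+T[:3,3]
    near=(np.hypot(P[...,0]-.55,P[...,1]-.045)<.2)&(d>0)
    m=(near&(P[...,2]>.035)&(P[...,2]<.12)).astype(np.uint8)
    m=cv2.morphologyEx(m,cv2.MORPH_OPEN,np.ones((5,5)))
    n,l,s,_=cv2.connectedComponentsWithStats(m);k=1+s[1:,4].argmax()
    # box outline: rays through component contour onto z=.045, only fixed box-top pixels
    cn=max(cv2.findContours((l==k).astype(np.uint8),0,1)[0],key=len)[:,0]
    cn=np.array([p for p in cn if P[p[1],p[0],2]<.05])
    W=np.array([ray(c,a,b,.045) for a,b in cn])
    r=cv2.minAreaRect((W*1e3).astype(np.float32));print("rect",r)
    g=im.astype(int);mx=g.max(2)
    dm=((mx>150)&(g.max(2)-g.min(2)<30)&near&(abs(P[...,2]-.068)<.006)).astype(np.uint8)
    cd=max(cv2.findContours(dm,0,1)[0],key=cv2.contourArea)
    Wd=np.array([ray(c,a,b,.068) for a,b in cd[:,0]]);e=cv2.minEnclosingCircle((Wd*1e3).astype(np.float32));print("disc",e)
    z45=np.median(P[(l==k)&(abs(P[...,2]-.045)<.006)][:,2]);z68=np.median(P[dm>0][:,2]);print("z",z45,z68)
    return r,e,P
E
python3 - <<'E'
from fit import *
im=cv2.imread("pics/w1.png")[:,:,::-1];d=np.load("pics/w1.npy");c=np.load("pics/w1c.npy",allow_pickle=True).item()
fit(im,d,c)
im=cv2.imread("pics/top0.png")[:,:,::-1];fit(im,np.load("pics/top0.npy"),get_calibration("top"))
print("button",ray(c,203,160,.067),"knob",ray(c,282,235,.094),"clamp", ray(c,252,168,.075))
cr=cv2.imread("pics/w1.png")[85:290,160:370];cv2.imwrite("pics/w1crop.png",cv2.resize(cr,None,fx=2.9,fy=2.9,interpolation=cv2.INTER_CUBIC))
E
```

```text
rect ((561.5440063476562, 50.27574157714844), (248.18121337890625, 188.47369384765625), 14.15354061126709)
disc ((621.3707275390625, 56.0011100769043), 49.72678756713867)
z 0.045632383359253736 0.06829182952024504
rect ((561.487548828125, 48.852317810058594), (249.34361267089844, 189.49203491210938), 14.043129920959473)
disc ((621.5178833007812, 55.35389709472656), 48.848907470703125)
z 0.04686733999970927 0.06944382939396848
button [ 0.48552884 -0.02858371] knob [0.61498912 0.05783152] clamp [0.51231633 0.03806758]
```

View pics/w1crop.png

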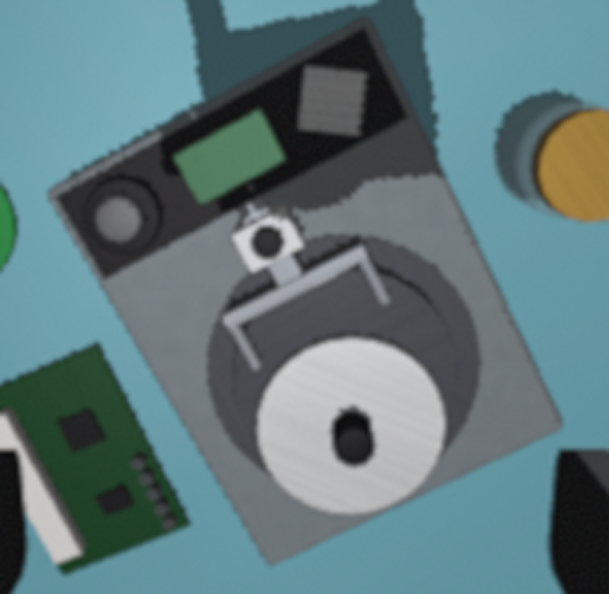

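```bash
cat >> h.py <<'E'
A=np.deg2rad(14.1);R2=np.array([[np.cos(A),-np.sin(A)],[np.sin(A),np.cos(A)]])
C=np.array([.5615,.0495])+R2@[.035,0]   # hotplate centre
ROT=[np.pi,0,A+np.pi]
def w(x,y,z): return [*(C+R2@[x,y]),z]          # hotplate frame -> world
def st():
    o=observe();p=R2.T@(np.array(o["eef_pos"][:2])-C)*1e3
    f=np.array(o["ft_force"]);f=np.r_[R2.T@f[:2],f[2]]
    return p,f,o
def show(t=""):
    p,f,o=st();print(t,"xy",p.round(2),"z",round(o["eef_pos"][2],4),"F",f.round(2),"op",round(o["opening"],4),"g",round(float(np.max(o["grasp_force"])),1),"t",round(o["time_s"],2))
E
python3 - <<'E'
from h import *
p=[.6214,.0557]
movep([*p,.16],ROT);show("hover")
print(observe()["q"])
gripper_to(.05)
move_l([*p,.074],feed=.08,max_force=8);show("down")
for _ in range(5): hold(.05);print(st()[1].round(2))
gripper_to(.0,f_grip=20);show("grip")
hold(.2);show()
E
```

```text
hover xy [25.2  -8.53] z 0.1613 F [ 0.16 -0.07  0.2 ] op 0.0855 g 0.0 t 3.48
[-3.65734128e-02  2.73870664e-01  1.59735292e+00 -1.60699764e-05
  1.26879765e+00 -1.85289129e+00]
down xy [25.19 -8.75] z 0.0748 F [0.13 0.09 0.26] op 0.0499 g 0.0 t 5.14
[ 0.61 -0.72  0.24]
[-0.16 -0.39  0.1 ]
[-0.06  0.19 -0.4 ]
[-0.12 -0.02 -0.4 ]
[-0.11 -0.    0.08]
grip xy [24.7 -8.6] z 0.0742 F [-0.7   0.76  1.32] op 0.0209 g 20.1 t 5.75
 xy [24.72 -8.6 ] z 0.0742 F [-0.3   0.39  1.81] op 0.0213 g 20.2 t 5.95
```

```bash
cat >> h.py <<'E'
def meanF(n=6):
    F=[]
    for _ in range(n): hold(.04);F.append(st()[1])
    return np.mean(F,0)
E
python3 - <<'E'
from h import *
z=.0742
move_l(w(.013,0,z),feed=.03,max_force=5);show("pre")
b=meanF();print("base",b.round(2))
x=.013
while x>-.012:
    x-=.001;move_l(w(x,0,z),feed=.01);F=meanF(3)
    print(round(x*1e3,1),st()[0].round(2),F.round(2))
    if F[0]-b[0]>1.2 or abs(F[1]-b[1])>1.2: break
show("end")
E
```

```text
pre xy [12.69  0.29] z 0.0742 F [-0.02  0.72  2.09] op 0.0211 g 20.3 t 6.58
base [-0.71  0.28  2.04]
12.0 [12.11 -0.12] [ 0.82 -0.64  0.61]
end xy [12.11 -0.12] z 0.0742 F [ 0.37 -1.33  0.8 ] op 0.0209 g 20.2 t 7.21
```

```bash
python3 - <<'E'
from h import *
z=.0742
x=.012
while x>-.012:
    x-=.001;move_l(w(x,0,z),feed=.01);F=meanF(4)
    print(round(x*1e3,1),st()[0].round(2),F.round(2))
    if F[0]>1.9 or abs(F[1])>2: break
show("end")
E
```

```text
11.0 [10.93 -0.07] [ 0.3  -0.52  0.92]
10.0 [ 9.89 -0.01] [ 0.3  -0.5   0.92]
9.0 [8.96 0.03] [-0.18 -0.25  1.07]
8.0 [8.01 0.1 ] [0.61 0.64 0.83]
7.0 [7.2  0.36] [ 2.89  2.97 -0.11]
end xy [7.2  0.36] z 0.0742 F [ 3.21  2.86 -0.  ] op 0.0213 g 20.1 t 9.29
```

```bash
python3 - <<'E'
from h import *
z=.0742
x,y=.007,0.
for i in range(14):
    F=meanF(4);print(round(x*1e3,2),round(y*1e3,2),st()[0].round(2),F.round(2))
    if F[1]>.9: y+=.0004
    elif F[1]<-.9: y-=.0004
    elif F[0]<2: x-=.0005
    else: break
    if F[0]>4: x+=.0005
    move_l(w(x,y,z),feed=.01)
show("end")
E
```

```text
7.0 0.0 [7.17 0.35] [ 3.39  4.19 -0.06]
7.0 0.4 [7.09 0.44] [3.25 3.65 0.22]
7.0 0.8 [7.08 0.59] [ 3.2   1.77 -0.43]
7.0 1.2 [7.03 0.86] [ 3.46 -1.13 -0.04]
7.0 0.8 [7.03 0.78] [ 3.48 -0.31 -0.06]
end xy [7.03 0.78] z 0.0742 F [ 3.18 -0.04  0.11] op 0.0211 g 20.1 t 11.12
```

Both prongs are bearing: Fx is about 3.3 N, with Fy changing sign across y = 0.4–1.2 mm. Next I release and check from above.

```bash
python3 - <<'E'
from fit import *
hold(.2);gripper_to(.05);show("open")
move_l(w(.007,.0008,.16),feed=.12)
movep(w(-.08,-.01,.30),ROT)
hold(.3);c=get_calibration("wrist");im,d=get_image("wrist");show()
cv2.imwrite("pics/w2.png",im[:,:,::-1])
r,e,P=fit(im,d,c)
print("disc rel",R2.T@(np.array(e[0])/1e3-C)*1e3)
cc=np.array(r[0])/1e3;print("disc in preheater",R2.T@(np.array(e[0])/1e3-cc)*1e3)
print("button px",proj(c,w(-.13,-.062,.067)), "world",w(-.13,-.062,.067))
cv2.imwrite("pics/w2.png",im[:,:,::-1])
E
```

```text
open xy [6.51 0.9 ] z 0.0739 F [ 0.27 -0.32  0.1 ] op 0.05 g 0.0 t 11.72
 xy [-80.08  -9.81] z 0.2986 F [0.81 0.56 0.08] op 0.0501 g 0.0 t 13.63
rect ((561.3287963867188, 50.04606628417969), (247.17752075195312, 188.20118713378906), 14.172500610351562)
disc ((602.06640625, 60.831260681152344), 49.914249420166016)
z 0.045637843617267915 0.0682021108953485
disc rel [7.10468739 1.1072871 ]
disc in preheater [42.13770304  0.53596492]
button px [215.28937386 126.9585876 ] world [np.float64(0.48446628927868246), np.float64(-0.033775491067326434), 0.067]
```

View pics/w2.png

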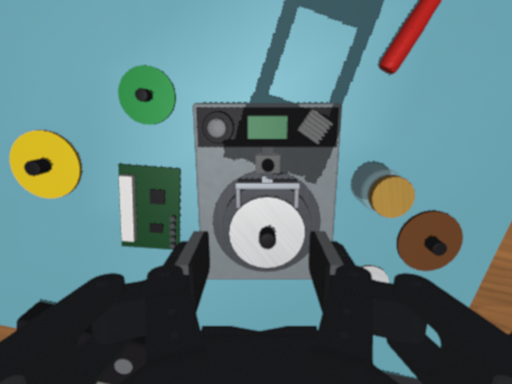

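The disc at (266,232) sits against both prongs, at (+7, +1) mm from the hotplate centre. The button is at (217,127), as predicted. Now I press it with the fingers shut.

```bash
python3 - <<'E'
from h import *
B=(-.13,-.0615)
movep(w(*B,.12),ROT);gripper_to(0,f_grip=20);hold(.3);show("above")
move_l(w(*B,.070),feed=.08,max_force=6);b=meanF(4);show("near")
z=.070
while z>.0575:
    z-=.001;move_l(w(*B,z),feed=.02);F=meanF(3)-b;print(round(z,4),round(observe()["eef_pos"][2],4),F.round(2))
    if F[2]>9: break
E
```

```text
above xy [-130.03  -61.5 ] z 0.1199 F [0.66 0.24 0.12] op 0.0 g 0.0 t 15.27
near xy [-129.45  -61.78] z 0.0707 F [ 1.01  0.46 -0.12] op -0.0001 g 0.0 t 16.21
0.069 0.0691 [-0.46  0.02 -0.5 ]
0.068 0.068 [0.15 0.47 0.15]
0.067 0.0671 [0.1  0.15 0.48]
0.066 0.0661 [-0.41  0.04  1.36]
0.065 0.0651 [-0.06 -0.09  2.36]
0.064 0.0641 [1.   0.31 3.2 ]
0.063 0.0631 [ 0.93 -0.71  3.7 ]
0.062 0.0621 [ 0.78 -0.13  4.18]
0.061 0.0611 [ 1.1  -0.59  4.47]
0.06 0.0609 [-2.97  1.39 12.09]
```

The spring curve matches the description, and the button bottomed at 0.061 (12 N). Next I release it, retreat and check.

```bash
python3 - <<'E'
from fit import *
B=(-.13,-.0615)
move_l(w(*B,.14),feed=.08)
movep(w(-.08,-.01,.30),ROT);hold(.3)
c=get_calibration("wrist");im,d=get_image("wrist");show()
r,e,P=fit(im,d,c)
print("disc in preheater",R2.T@(np.array(e[0])/1e3-np.array(r[0])/1e3)*1e3)
u,v=np.round(proj(c,w(-.13,-.062,.067))).astype(int);print("button z",np.median(P[v-3:v+4,u-3:u+4,2]))
cv2.imwrite("pics/w3.png",im[:,:,::-1])
E
```

```text
xy [-80.58 -10.22] z 0.2988 F [-0.88  0.58 -0.08] op 0.0001 g 0.0 t 22.19
rect ((559.8580322265625, 49.659027099609375), (242.8687286376953, 188.1792755126953), 14.153525352478027)
disc ((584.9285888671875, 55.966678619384766), 63.117164611816406)
z 0.045605207830008404 0.06822593278349876
disc in preheater [2.58518699e+01 1.00507397e-02]
button z 0.06740848137679295
```

View pics/w3.png

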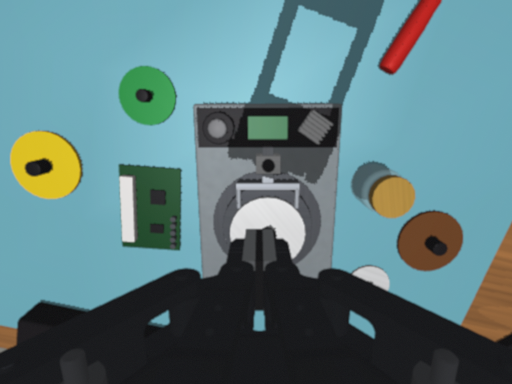

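The shut fingers hide part of the disc, which spoils the circle fit. Its visible rim (229–305 at row 232) has not moved, and the button is out again at 67 mm.

```bash
python3 -c "
from plant import *
print(job_done())"
```

```text
the job is handed in; nothing more can be done
None
```

I handed the job in at about 22 s: the disc sits against both prongs, about 7 mm from the hotplate centre and within 1 mm of the centre line. I then let go of it, pressed the start button to its stop, and it sprang back out; no verdict came back.

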